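# Clamp a sample bottle in the cap-torque tester

## Robot

A 6-joint arm with a two-finger parallel gripper is mounted at the origin on the work surface. World frame = base frame: x ahead of the robot, y to its left, z up, the work surface at z = 0. Lengths are in mm, angles in degrees, forces in N, time in s.
With the tool pointing down it reaches from about 425 to 1125 mm from the base axis. Payload 14.9 kg.
Tool frame: the origin (TCP) lies at the very end of the fingers, on their centre line; the grasp point (between the pads) lies 19 mm behind it (env.pinch_z is the distance from the TCP to the grasp point, in mm); z points along the fingers, y is the line along which they close (so a half turn about z gives the same grasp; the last joint's range is limited). The gripper opens to 91 mm and grips with 3 to 60 N. Pads are 32 mm wide; open, the fingers measure 118 mm over their backs; the gripper's body (76 mm by 178 mm) begins 60 mm behind the grasp point.
Start: joints at [67.592, 21.709, 99.362, -0, 58.929, -1.908], TCP at [245.158, 655.679, 213.932] pointing down, gripper open.
Joint ranges: [-158.91, 158.91], [-42.39, 125.64], [0.06, 152.35], [-60.88, 240.88], [17.5, 164.5], [-176.32, 176.32]. Speed limits (degrees/s): [108.29, 108.29, 136.94, 180, 180, 180].

## Interface

Orientations are given as a 3x3 rotation matrix whose columns are the frame's x, y, z axes.
In Python, from rig import env, camrig, readout gives the robot as it stands (env), with the cameras (camrig) and the readings (readout).
- The arm moves only by the tool hand_motion, called as a command line: name --argument value ..., lists and objects as JSON in quotes. Schema: {"type":"object","properties":{"moves":{"type":"array","items":{"type":"array","items":{"type":"array","items":{"type":"number"},"minItems":6,"maxItems":6},"minItems":1,"maxItems":20},"minItems":1,"maxItems":1},"aperture":{"type":"number"},"grip_n":{"type":"number"},"only":{"type":"string"},"quiet":{"type":"boolean"},"lines":{"type":"string"}},"required":["moves"],"additionalProperties":false}. moves is a list that holds a single list of rows (three levels of brackets), with 1 to 20 rows, each of 6 numbers: dx, dy, dz in a scale on which 1.0 is 0.75 m, then a rotation vector rx, ry, rz in parts of the range, where 1.0 means 120 degrees; each row is the pose to reach, as a shift and turn from the pose commanded when the call began, along the tool's axes at that moment; what a row does not reach only later rows make up. A row lasts 1/10 s, in which the tool goes at most 50 mm and 8.59 degrees, less where a joint would pass 70% of its speed; a pose out of reach is approached as far as the arm can. aperture is the finger opening in mm, set as the call begins (left out keeps the last). The fingers move at their own pace and stop on an object; grip_n is the grip in N (left out, the last holds). Time passes only in rows, so rows that do not move let the fingers close. The tool returns the time, the measured TCP pose, the force, the opening and the grip force at its end. only (a regular expression) keeps the lines of the reply that match it, lines (a string "A,B") keeps lines A to B, and quiet returns only ok. A shift or turn number past 1, either way, is cut back to 1. Input that does not fit is refused with a message, and nothing moves.
- readout.get_obs(): the state, without advancing time (a new reading comes with each control period).
- camrig.camera(name): name is "scene" or "top" or "wrist"; returns the picture (420x560x3 uint8, red, green, blue); there is no depth.
- camrig.camera_info(name): a dict with "fx", "fy", "cx", "cy" (pixels), "k1" (the pictures are not rectified: a ray, as slopes to the right and down, at radius r is drawn at 1 + k1 r^2 times it, then the intrinsics apply), "position" and "orientation" of the camera in the world; the wrist camera has in their place "hand_eye" (4x4, takes a point from camera to tool coordinates, whose origin is the TCP and whose axes are the flange's). Camera axes: x right, y down, z forward; pixel columns grow to the right and rows downward; lengths in mm; the calibration is good to about 2 mm. A picture is of the moment at which its call begins: read the wrist's pose just before it. camera_info takes no time and is no camera call.
- env.finish_job(): hands the job in; it is judged then, once.
The state is a dict: "time": time; "joints": joint angles; "qd": joint speeds; "joint_torque": joint torques, N m; "ee_pos": TCP position; "tool_rot": TCP orientation; "force": force on the tool from outside, world axes, zero at the start; "ft_torque": the same for the moment, N m; "width": finger opening in mm; "gripper_force": force on a finger pad.
Only numpy, scipy, OpenCV 4.12 (cv2) and the standard library are available. Lean on these libraries where they do the work, as an engineer would, in place of code of your own. Each camera call takes 0.05 s, during which the arm holds its last target. There are 200 camera calls.

## Task

Get the sample bottle ready for its cap-torque test: pull the tester's sprung jaw out to its stop so that the catch holds it open by itself, stand the small straight-sided sample bottle from the tray between the two pairs of posts, let go of it, and then press the release lever so that the jaw springs shut and grips the bottle upright between all four posts. Let go of everything and leave the other bottles and the tasting glass standing where they are.

Things in the scene. Friction and masses are not known exactly. Their poses are not given: they have to be found in the camera images.
- tester: Bench cap-torque tester, fixed: white housing, x -130 to +100, y -100 to +100 mm, a sloping grey fascia before it to x = -170 mm; on top an aluminium clamping table (x -115 to +85, y +-88), its surface at z = 88 mm. Origin: on the work surface below the clamping position; +x points from fascia to rear, z up. 'Tester frame' below means this one.
- fixed_posts (a point): Point midway between the tops of the two posts of the fixed jaw: upright rubber posts, diameter 18 mm, top at z = 128 mm, at x = +25, y = +-26 mm in the tester frame, on a steel block x +29 to +57, y +-52, top z = 104 mm. Axes as the tester.
- moving_posts (a point): Point midway between the tops of the two posts of the sliding jaw, which moves with it: rubber posts of diameter 18 mm, top at z = 128 mm, at y = +-26 mm and x = -5 mm minus the jaw value in the tester frame, on a steel block 104 mm wide that reaches 34 mm further to -x, top z = 105 mm. Axes as the tester.
- jaw (a joint): Sliding jaw, m: 0 = shut (its spring's rest when empty), grows as it is pulled towards the tester's -x, 0.050 = at its stop. The spring pulls it shut with 6 N at 0, 8 N at 0.02, 11 N at 0.05; damped, 40 N s/m. In the last 4 mm before the stop a catch drops in behind a pin on the jaw; let go, the jaw then stays parked at about 0.046. Closed on the sample bottle it reads about 0.020.
- pull_bar (a point): Middle of the pull bar, the cross-bar of a level steel U-bail fixed to the sliding jaw: 10 mm thick, 72 mm long along y, z = 118 mm, x = -110 mm minus the jaw value in the tester frame. Behind it the bail leaves a window 62 mm wide (y), about 60 mm long (x), free above and for 30 mm below the bar: a closed gripper let down through it can pull the bar. Axes as the tester.
- release (a joint): Release lever of the catch, rad: 0 = up (a light spring returns it), grows as its pad is pressed, 0.22 = fully down. It pivots at x = -20, y = 58, z = 106 mm in the tester frame. It flicks to about 0.2 by itself as the jaw's pin passes on the way out, then drops to 0: catch engaged. With the jaw parked, pressing past about 0.15 (5 to 9 N on the pad) frees the jaw.
- lever_pad (a point): Centre of the upper face of the release lever's black thumb pad, 34 mm (x) by 44 mm (y), at x = +50, y = +82, z = 125 mm in the tester frame when up; it goes down 15 mm at full press. Free above; the axis of a bottle standing at the nest is 96 mm away.
- nest (a point): Point on the clamping table (z = 88 mm) where the middle of the sample bottle's foot stands when clamped, touching all four posts. With the jaw parked open, the bottle can be stood from 22 mm on the fascia side of this point (tester's -x) up to this point, within 10 mm sideways; the closing jaw slides it home. Axes as the tester.
- sample: The sample bottle: slim, straight-sided white bottle, 54 mm in diameter up to 105 mm height, then a shoulder and a neck 25 mm in diameter; grey screw cap 31 mm in diameter from 138 to 165 mm height (the top). 0.2 to 0.4 kg. Origin: centre of its underside, z up. The only short, straight-sided one of the three on the tray.
- tray: Open steel tray, fixed, 270 x 240 mm, rim 16 mm high, floor 4 mm thick. Origin: centre of its underside. The sample bottle, the tall bottle and the round jar stand on it in any order, their axes 80 mm or more apart.
- tall_bottle: Bystander, loose, on the tray: green bottle 68 mm in diameter to 135 mm height, with a long neck (cap 31 mm in diameter), 240 mm tall. Origin: centre of its underside.
- round_jar: Bystander, loose, on the tray: round-bellied white jar with a stopper, 84 mm in greatest diameter at 70 mm height, 150 mm tall. Origin: centre of its underside.
- stock_bottle: Bystander, loose: white bottle of the tall bottle's shape, 68 mm in diameter, 240 mm tall, on the work surface by the tester's front corner on its -y side. Origin: centre of its underside.
- tasting_glass: Bystander, loose: small stemmed tasting glass, 56 mm in greatest diameter, 100 mm tall, on the work surface beside the tester on its +y side (the lever's side). Origin: centre of its underside.

How it is judged:
By the outcome, as a careful person would: the job done as asked, in the order asked, and still so for the second after the job is handed in, with the robot touching nothing.
It also fails if it takes over 72 s, if anything falls off the work surface, if the arm or the gripper's body presses on something with over 40 N, if the wrist force passes 120 N, or if a joint passes its speed limit or range.

## Working session

There is one attempt and no reset: what is moved stays moved. The work goes in short steps, Python scripts to look and compute and a tool call to move; the robot and the scene stay as the last step left them, time stands still between calls to the robot, and variables do not carry over. Pictures are saved under pics/ and viewed, at most 11 in all, crops included, and the job is handed in when it is done.

```bash
ls; mkdir -p pics; python3 - <<'E'
from rig import env, camrig, readout
import cv2
for n in("scene","top"):
    cv2.imwrite(f"pics/{n}0.png",camrig.camera(n)[:,:,::-1]); print(n,camrig.camera_info(n))
print(camrig.camera_info("wrist")); o=readout.get_obs(); print(o["tool_rot"],o["time"])
E
```

```text
pics
rig.py
scene {'fx': 492.0878735054547, 'fy': 492.0878735054547, 'cx': 281.05640419688797, 'cy': 203.4008100175834, 'k1': -0.1667258827495925, 'position': array([1352.60581514, -493.04866891, 1172.71727641]), 'orientation': array([[ 0.47812196,  0.65023722, -0.59041591],
       [ 0.878259  , -0.35991417,  0.31483792],
       [-0.00777972, -0.66906901, -0.74315956]])}
top {'fx': 524.2388169298439, 'fy': 524.2388169298439, 'cx': 278.47244153087297, 'cy': 203.1365201061659, 'k1': -0.15838443713588835, 'position': array([ 342.67899045,  -47.79015807, 1261.12029775]), 'orientation': array([[-1.48118080e-02, -9.87055274e-01,  1.59695013e-01],
       [-9.99889821e-01,  1.44654509e-02, -3.33120249e-03],
       [ 9.78020623e-04, -1.59726759e-01, -9.87160780e-01]])}
{'fx': 331.1388509570649, 'fy': 331.1388509570649, 'cx': 280.43742772777557, 'cy': 205.27520203513356, 'k1': -0.08162635789651357, 'hand_eye': array([[ 5.41711870e-04, -9.71474021e-01, -2.37145383e-01,
         6.64099284e+01],
       [ 9.99999425e-01,  3.06794178e-04,  1.02750887e-03,
        -4.49899337e-01],
       [-9.25443353e-04, -2.37145803e-01,  9.71473629e-01,
        -1.70767619e+02],
       [ 0.00000000e+00,  0.00000000e+00,  0.00000000e+00,
         1.00000000e+00]])}
[[-9.36674279e-01  3.50201626e-01 -3.40346629e-04]
 [ 3.50201792e-01  9.36673846e-01 -9.00874549e-04]
 [ 3.30605332e-06 -9.63016018e-04 -9.99999536e-01]] 0.1
```

View pics/top0.png

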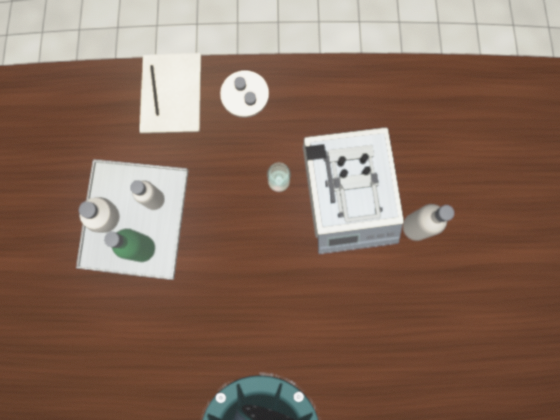

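View pics/scene0.png

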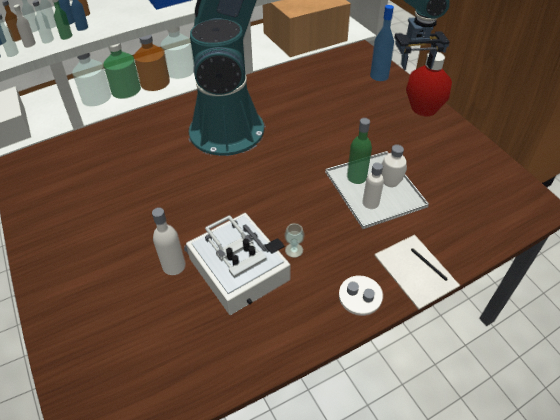

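Top view: the tester is around (355,190), with the posts near (350,165), the black lever pad at (316,152) and the bail near (360,205). The sample is near (147,195), its cap near (138,188), and the glass is at (279,177). Next I'll zoom in for precise pixels.

```bash
python3 - <<'E'
import cv2,numpy as np
t=cv2.imread("pics/top0.png");s=cv2.imread("pics/scene0.png")
a=cv2.resize(t[120:260,295:455],None,fx=2.5*2,fy=5,interpolation=2)[:600,:800]
cv2.imwrite("pics/c1.png",a)   # 5x, origin (295,120)
b=cv2.resize(t[150:285,70:190],None,fx=3.3,fy=4,interpolation=2)
b=cv2.resize(t[150:285,70:190],None,fx=4,fy=4,interpolation=2)[:540]
c=cv2.resize(s[205:310,180:310],None,fx=4,fy=4,interpolation=2)
c=cv2.resize(s[140:240,320:435],None,fx=2.7,fy=2.7,interpolation=2)
o=np.zeros((540,800,3),np.uint8);o[:,:480]=b;o[:c.shape[0],485:485+c.shape[1]]=c
cv2.imwrite("pics/c2.png",o)   # tray top 4x origin (70,150); scene 2.7x origin(320,140)
E
```

```text
(no output)
```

View pics/c1.png

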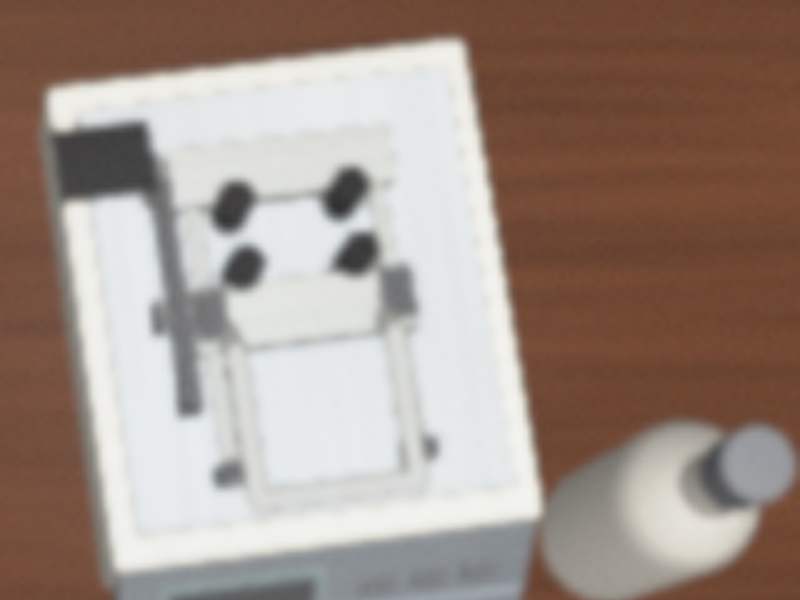

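View pics/c2.png

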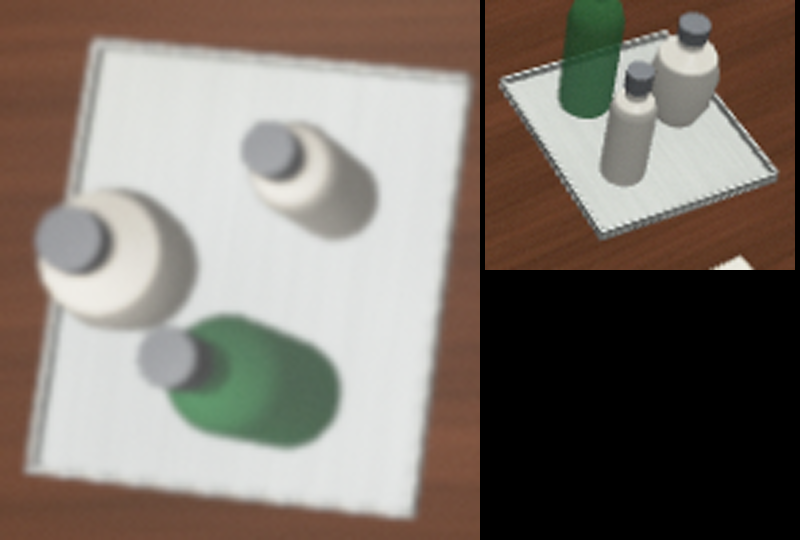

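The crop shows post tops at about (238,199), (350,185), (246,262) and (361,251) in 5x pixels, the pad centre at (104,160) and the bar middle at (337,492). In the tray crop, the sample cap is at (271,150), the jar cap at (72,240) and the green cap at (168,357), all in 4x pixels.

```bash
cat > h.py <<'E'
import numpy as np, cv2
from rig import env, camrig, readout
from scipy.optimize import least_squares
def cam(n,pose=None):
    i=camrig.camera_info(n)
    if n!="wrist": return i,np.array(i["orientation"]),np.array(i["position"])
    R,p=pose; H=i["hand_eye"]; return i,R@H[:3,:3],R@H[:3,3]+p
def proj(c,P):
    i,R,p=c; q=(np.atleast_2d(P)-p)@R; s=q[:,:2]/q[:,2:]; s=s*(1+i["k1"]*(s**2).sum(1,keepdims=True))
    return s*[i["fx"],i["fy"]]+[i["cx"],i["cy"]]
def onz(c,uv,z):
    i,R,p=c; d=(np.array(uv,float)-[i["cx"],i["cy"]])/[i["fx"],i["fy"]]; s=d.copy()
    for _ in range(20): s=d/(1+i["k1"]*(s@s))
    r=R@[*s,1]; return p+r*(z-p[2])/r[2]
def T(v,P):
    x,y,a=v; c,s=np.cos(a),np.sin(a); P=np.atleast_2d(np.array(P,float))
    return P@np.array([[c,-s,0],[s,c,0],[0,0,1]]).T+[x,y,0]
E
python3 - <<'E'
from h import *
t=cam("top"); s=cam("scene")
P=[(25,26,128),(25,-26,128),(-5,26,128),(-5,-26,128),(50,82,125),(-110,0,118),(85,88,88),(85,-88,88),(-115,-88,88),(-115,88,88)]
U=np.array([(238,199),(350,185),(246,262),(361,251),(104,160),(337,492),(78,110),(445,68),(517,507),(138,538)])/5-.4+[295,120]
r=least_squares(lambda v:(proj(t,T(v,P))-U).ravel(),[700,-150,0],x_scale=[100,100,.1],loss="soft_l1")
print(r.x,np.degrees(r.x[2])); print((proj(t,T(r.x,P))-U).round(1).tolist())
print("nest",T(r.x,[10,0,88]))
f=lambda u:np.array(u)/4-.4+[70,150]
print("sample top",onz(t,f((271,150)),169),"scene",onz(s,((641-485)/2.7+320,65/2.7+140),169))
print("jar",onz(t,f((72,240)),154),"tall",onz(t,f((168,357)),244))
print("stock",onz(t,np.array((757,463))/5-.4+[295,120],240),"glass",onz(t,(279,170),100))
E
```

```text
[ 6.00512569e+02 -2.23201639e+02  1.08638697e-01] 6.224538817826357
[[-0.2, 0.0], [0.3, 0.1], [0.2, 0.5], [0.2, -0.1], [0.2, 0.3], [-0.2, 0.2], [-0.4, 0.2], [0.6, 0.0], [-0.1, -3.7], [-0.6, -0.2]]
nest [[ 610.45361541 -222.11738799   88.        ]]
sample top [558.64850275 250.81701522 169.        ] scene [556.27564443 259.24313754 169.        ]
jar [513.59737422 365.15193478 154.        ] tall [440.52645336 279.77054073 244.        ]
stock [ 484.57661665 -386.27999501  240.        ] glass [606.63152857 -54.03272855 100.        ]
```

```bash
cat >> h.py <<'E'
V=(600.5,-223.2,.10864)
def d(pos,ang):
    """shift in tool axes + rotvec to reach pos, tool down, tool y at ang deg (mod 180)"""
    o=readout.get_obs(); R=o["tool_rot"]; a=np.radians(ang)
    y=np.array([np.cos(a),np.sin(a),0]); 
    if y@R[:,1]<0: y=-y
    z=np.array([0,0,-1.]); G=np.c_[np.cross(y,z),y,z]
    print((R.T@(np.array(pos)-o["ee_pos"])).round(1),np.degrees(cv2.Rodrigues(R.T@G)[0].ravel()).round(1))
E
python3 -c "
from h import *
d([245,656,290],69.5); d([540,60,290],80); p=T(V,[-80,4,230])[0]; print(p); d(p,96.2)"
```

```text
[  0.2   0.5 -76.6] [-0.1 -0.   0. ]
[-484.8 -454.4  -76.2] [ -0.1  -0.  -10.5]
[ 520.53793615 -227.89769565  230.        ]
[-567.4 -730.8  -15.9] [ -0.1  -0.  -26.7]
```

The rows are not in the units I measure in: shifts go in shares of 0.75 m and turns go in shares of 120 degrees. I convert before sending: -485 mm / 750 = -0.6467, -454 mm / 750 = -0.6053, -10 degrees / 120 = -0.0833.

hand_motion --moves '[[[0, 0, -0.0667, 0, 0, 0], [0, 0, -0.1013, 0, 0, 0], [-0.6467, -0.6053, -0.1013, 0, 0, -0.0833], [-0.6467, -0.6053, -0.1013, 0, 0, -0.0833], [-0.6467, -0.6053, -0.1013, 0, 0, -0.0833], [-0.6467, -0.6053, -0.1013, 0, 0, -0.0833], [-0.6467, -0.6053, -0.1013, 0, 0, -0.0833], [-0.6467, -0.6053, -0.1013, 0, 0, -0.0833], [-0.6467, -0.6053, -0.1013, 0, 0, -0.0833], [-0.6467, -0.6053, -0.1013, 0, 0, -0.0833], [-0.6467, -0.6053, -0.1013, 0, 0, -0.0833], [-0.6467, -0.6053, -0.1013, 0, 0, -0.0833], [-0.6467, -0.6053, -0.1013, 0, 0, -0.0833], [-0.6467, -0.6053, -0.1013, 0, 0, -0.0833], [-0.6467, -0.6053, -0.1013, 0, 0, -0.0833]]]' --aperture 0 --grip_n 20

```text
time: 1.6
ee_pos: [534.5, 71.3, 289.9]
tool_rot: [[-0.983, 0.182, 0.0], [0.182, 0.983, 0.0], [-0.0, 0.0, -1.0]]
force: [0.4, -0.1, 1.0]
width: 0.7
gripper_force: 0.0
```

```bash
python3 -c "
from h import *
d(T(V,[-80,4,230])[0],96.2)"
```

```text
[ -40.9 -296.7   59.9] [  0.    0.  -16.7]
```

To row units: -297 mm / 750 = -0.396, 60 mm / 750 = 0.08, -16.7 degrees / 120 = -0.1392.

hand_motion --moves '[[[-0.0533, -0.396, 0.0267, 0, 0, -0.1392], [-0.0533, -0.396, 0.0267, 0, 0, -0.1392], [-0.0533, -0.396, 0.0267, 0, 0, -0.1392], [-0.0533, -0.396, 0.0267, 0, 0, -0.1392], [-0.0533, -0.396, 0.0267, 0, 0, -0.1392], [-0.0533, -0.396, 0.0267, 0, 0, -0.1392], [-0.0533, -0.396, 0.08, 0, 0, -0.1392], [-0.0533, -0.396, 0.08, 0, 0, -0.1392], [-0.0533, -0.396, 0.08, 0, 0, -0.1392]]]'

```text
time: 2.5
ee_pos: [518.8, -225.5, 229.7]
tool_rot: [[-0.994, -0.108, -0.002], [-0.108, 0.994, 0.001], [0.002, 0.001, -1.0]]
force: [-0.0, -0.1, 0.7]
width: 0.5
gripper_force: 0.0
```

```bash
python3 -c "
from h import *
o=readout.get_obs(); pose=(o['tool_rot'],o['ee_pos'])
im=camrig.camera('wrist')[:,:,::-1].copy()
c=cam('wrist',pose)
for P in [(-110,36,118),(-110,-36,118),(25,26,128),(25,-26,128),(50,82,125)]:
    u=proj(c,T(V,P))[0]; print(P,u.round(0)); cv2.drawMarker(im,(int(u[0]),int(u[1])),(0,0,255),0,8)
cv2.imwrite('pics/w1.png',im)
d(T(V,[-80,4,100])[0],96.2);d(T(V,[-80,4,230])[0],96.2)"
```

```text
(-110, 36, 118) [315. 170.]
(-110, -36, 118) [231. 170.]
(25, 26, 128) [301. 316.]
(25, -26, 128) [246. 316.]
(50, 82, 125) [358. 337.]
[ -0.7  -2.6 130.8] [0. 0. 0.]
[-0.7 -2.6  0.8] [0. 0. 0.]
```

View pics/w1.png

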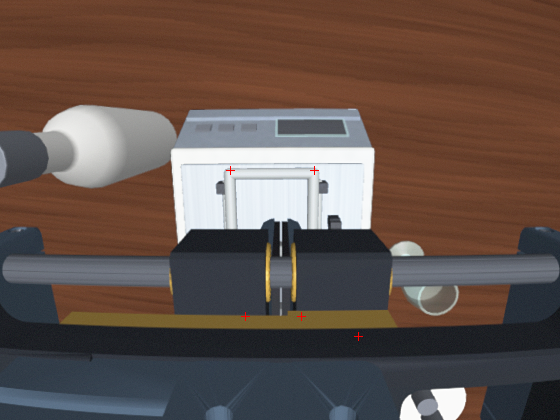

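The projected marks lie on the bar at (231–315,170), so the tester fit holds. Next: lower through the window and pull.

To row units: 128 mm / 750 = 0.1707, 90 mm / 750 = 0.12.

hand_motion --moves '[[[0, -0.004, 0.06, 0, 0, 0], [0, -0.004, 0.12, 0, 0, 0], [0, -0.004, 0.1707, 0, 0, 0], [0, -0.004, 0.1707, 0, 0, 0], [0.0133, -0.004, 0.1707, 0, 0, 0], [0.024, -0.004, 0.1707, 0, 0, 0], [0.0347, -0.004, 0.1707, 0, 0, 0], [0.0453, -0.004, 0.1707, 0, 0, 0], [0.056, -0.004, 0.1707, 0, 0, 0], [0.064, -0.004, 0.1707, 0, 0, 0], [0.0693, -0.004, 0.1707, 0, 0, 0], [0.0693, -0.004, 0.1707, 0, 0, 0]]]'

```text
time: 3.75
ee_pos: [470.2, -235.1, 105.6]
tool_rot: [[-0.994, -0.108, 0.006], [-0.108, 0.994, -0.003], [-0.006, -0.003, -1.0]]
force: [7.5, 2.2, -5.4]
width: 0.5
gripper_force: 3.9
```

```bash
python3 -c "
from h import *
o=readout.get_obs(); print(T((0,0,-V[2]),o['ee_pos']-[V[0],V[1],0]), T((0,0,-V[2]),o['force']))"
```

```text
[[-130.79268275    2.33877967  105.56618306]] [[ 7.68859106  1.35910784 -5.39940981]]
```

To row units: 8 mm / 750 = 0.0107, 6 mm / 750 = 0.008.

hand_motion --moves '[[[0.0027, 0, 0, 0, 0, 0], [0.0053, 0, 0, 0, 0, 0], [0.008, 0, 0, 0, 0, 0], [0.0107, 0, 0, 0, 0, 0], [0.0107, 0, 0, 0, 0, 0]]]'

```text
time: 4.25
ee_pos: [465.3, -235.9, 105.9]
tool_rot: [[-0.994, -0.107, 0.012], [-0.107, 0.994, -0.003], [-0.012, -0.004, -1.0]]
force: [32.5, 12.3, -21.5]
width: 0.5
gripper_force: 16.6
```

hand_motion --moves '[[[0.0027, 0, 0, 0, 0, 0], [0.004, 0, 0, 0, 0, 0], [0.0053, 0, 0, 0, 0, 0], [0.0053, 0, 0, 0, 0, 0]]]'

```text
time: 4.65
ee_pos: [464.8, -236.2, 106.3]
tool_rot: [[-0.994, -0.105, 0.02], [-0.105, 0.994, -0.004], [-0.019, -0.006, -1.0]]
force: [60.8, 22.9, -41.3]
width: 0.5
gripper_force: 31.4
```

```bash
python3 -c "
from h import *
o=readout.get_obs(); print(T((0,0,-V[2]),o['ee_pos']-[V[0],V[1],0]), T((0,0,-V[2]),o['force']))"
```

```text
[[-136.29654974    1.78493487  106.3099724 ]] [[ 62.95977486  16.13521791 -41.32643101]]
```

At the stop: position has saturated and force is climbing. I'll back off, lift and look.

To row units: -185 mm / 750 = -0.2467, -140 mm / 750 = -0.1867.

hand_motion --moves '[[[-0.0107, 0, 0, 0, 0, 0], [-0.0187, 0, 0, 0, 0, 0], [-0.0293, 0, 0, 0, 0, 0], [-0.04, 0, 0, 0, 0, 0], [-0.04, 0, -0.0667, 0, 0, 0], [-0.04, 0, -0.1333, 0, 0, 0], [-0.04, 0, -0.1867, 0, 0, 0], [-0.04, 0, -0.2467, 0, 0, 0], [-0.04, 0, -0.2467, 0, 0, 0]]]'

```text
time: 5.55
ee_pos: [488.3, -233.8, 293.9]
tool_rot: [[-0.994, -0.108, 0.008], [-0.108, 0.994, -0.005], [-0.008, -0.005, -1.0]]
force: [0.2, -0.5, -0.5]
width: 0.3
gripper_force: 0.0
```

```bash
python3 -c "
from h import *
o=readout.get_obs(); pose=(o['tool_rot'],o['ee_pos'])
im=camrig.camera('wrist')[:,:,::-1].copy()
c=cam('wrist',pose)
for P in [(-156,36,118),(-156,-36,118)]:
    u=proj(c,T(V,P))[0]; print(P,u.round(0)); cv2.drawMarker(im,(int(u[0]),int(u[1])),(0,0,255),0,8)
cv2.imwrite('pics/w2.png',im)
d([545,60,290],80); d([560,250,330],60)"
```

```text
(-156, 36, 118) [315. 146.]
(-156, -36, 118) [245. 146.]
[-8.910e+01  2.852e+02  2.000e-01] [-0.2  0.3 16.2]
[-124.8  472.3  -40.3] [-0.1  0.3 36.2]
```

View pics/w2.png

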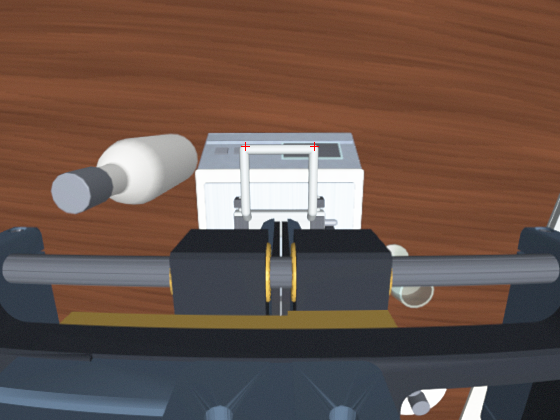

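The bar sits exactly at the 0.046 marks, (245–315,146), so the jaw is parked. Next I'll go to a viewpoint behind the sample.

```bash
python3 -c "
from h import *
d([645,250,330],86);print(readout.get_obs()['joints'])"
```

```text
[-209.3  463.2  -39.9] [-0.2  0.3 10.2]
[-2.80464934e+01  1.83258509e+00  1.14959688e+02 -5.35574511e-03
  6.28649919e+01 -1.24249868e+02]
```

To row units: 463 mm / 750 = 0.6173, -209 mm / 750 = -0.2787, 10 degrees / 120 = 0.0833.

hand_motion --moves '[[[-0.2787, 0.6173, -0.0533, 0, 0, 0.0833], [-0.2787, 0.6173, -0.0533, 0, 0, 0.0833], [-0.2787, 0.6173, -0.0533, 0, 0, 0.0833], [-0.2787, 0.6173, -0.0533, 0, 0, 0.0833], [-0.2787, 0.6173, -0.0533, 0, 0, 0.0833], [-0.2787, 0.6173, -0.0533, 0, 0, 0.0833], [-0.2787, 0.6173, -0.0533, 0, 0, 0.0833], [-0.2787, 0.6173, -0.0533, 0, 0, 0.0833], [-0.2787, 0.6173, -0.0533, 0, 0, 0.0833], [-0.2787, 0.6173, -0.0533, 0, 0, 0.0833], [-0.2787, 0.6173, -0.0533, 0, 0, 0.0833], [-0.2787, 0.6173, -0.0533, 0, 0, 0.0833], [-0.2787, 0.6173, -0.0533, 0, 0, 0.0833], [-0.2787, 0.6173, -0.0533, 0, 0, 0.0833]]]' --aperture 75 --grip_n 20

```text
time: 7.0
ee_pos: [643.2, 248.8, 326.5]
tool_rot: [[-0.998, 0.067, -0.001], [0.067, 0.998, -0.001], [0.001, -0.001, -1.0]]
force: [-0.1, 0.6, 0.6]
width: 75.0
gripper_force: 0.0
```

```bash
python3 -c "
from h import *
o=readout.get_obs(); pose=(o['tool_rot'],o['ee_pos'])
im=camrig.camera('wrist')[:,:,::-1].copy()
c=cam('wrist',pose); np.savez('w3',R=pose[0],p=pose[1])
for P in [(558.6,250.8,169),(558.6,250.8,4)]:
    u=proj(c,P)[0]; print(P,u.round(0)); cv2.drawMarker(im,(int(u[0]),int(u[1])),(0,0,255),0,8)
cv2.imwrite('pics/w3.png',im)
"
```

```text
(558.6, 250.8, 169) [277. 106.]
(558.6, 250.8, 4) [278. 112.]
```

View pics/w3.png

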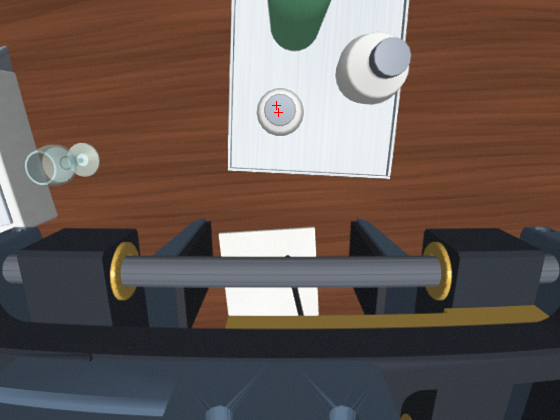

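The wrist view shows the sample cap at about (280,110), 3–4 px from the prediction.

```bash
python3 -c "
from h import *
w=np.load('w3.npz'); p=onz(cam('wrist',(w['R'],w['p'])),(280,110),169); print(p)
q=.7*p+.3*np.array([558.6,250.8,169]); print(q); d([q[0],q[1],210],86);d([q[0],q[1],135],86)"
```

```text
[562.73627928 253.60318237 169.        ]
[561.49539549 252.76222766 169.        ]
[ 81.8  -1.6 116.8] [-0.  -0.   0.1]
[ 81.8  -1.6 191.8] [-0.  -0.   0.1]
```

To row units: 191 mm / 750 = 0.2547, 185 mm / 750 = 0.2467.

hand_motion --moves '[[[0.0533, -0.0013, 0.04, 0, 0, 0], [0.1093, -0.0013, 0.08, 0, 0, 0], [0.1093, -0.0013, 0.14, 0, 0, 0], [0.1093, -0.0013, 0.2, 0, 0, 0], [0.1093, -0.0013, 0.2467, 0, 0, 0], [0.1093, -0.0013, 0.2547, 0, 0, 0], [0.1093, -0.0013, 0.2547, 0, 0, 0], [0.1093, -0.0013, 0.2547, 0, 0, 0]]]'

```text
time: 7.85
ee_pos: [562.9, 254.8, 138.0]
tool_rot: [[-0.998, 0.067, 0.002], [0.067, 0.998, 0.001], [-0.002, 0.001, -1.0]]
force: [0.0, -1.1, 0.7]
width: 74.9
gripper_force: 0.0
```

hand_motion --moves '[[[0, 0, 0, 0, 0, 0], [0, 0, 0, 0, 0, 0], [0, 0, 0, 0, 0, 0], [0, 0, 0, 0, 0, 0], [0, 0, 0, 0, 0, 0], [0, 0, 0, 0, 0, 0], [0, 0, 0, 0, 0, 0], [0, 0, 0, 0, 0, 0]]]' --aperture 20 --grip_n 25

```text
time: 8.65
ee_pos: [561.7, 254.7, 135.9]
tool_rot: [[-0.998, 0.066, -0.0], [0.066, 0.998, -0.0], [0.0, -0.0, -1.0]]
force: [-0.2, -1.0, 1.2]
width: 30.8
gripper_force: 25.0
```

hand_motion --moves '[[[0, 0, -0.0133, 0, 0, 0], [0, 0, -0.04, 0, 0, 0], [0, 0, -0.08, 0, 0, 0], [0, 0, -0.1333, 0, 0, 0], [0, 0, -0.1867, 0, 0, 0], [0, 0, -0.22, 0, 0, 0], [0, 0, -0.22, 0, 0, 0]]]'

```text
time: 9.35
ee_pos: [563.1, 255.4, 305.5]
tool_rot: [[-0.998, 0.066, 0.006], [0.066, 0.998, 0.002], [-0.005, 0.003, -1.0]]
force: [0.2, 0.4, -1.1]
width: 30.6
gripper_force: 25.0
```

```bash
python3 -c "
from h import *
o=readout.get_obs();d([*T(V,[0,0,0])[0][:2],300],86)"
```

```text
[ -69.  -475.1    4.5] [0.2 0.3 0.2]
```

To row units: -475 mm / 750 = -0.6333, -470 mm / 750 = -0.6267.

hand_motion --moves '[[[-0.0053, -0.0333, 0, 0, 0, 0], [-0.0107, -0.08, 0, 0, 0, 0], [-0.0187, -0.1333, 0, 0, 0, 0], [-0.0267, -0.1867, 0, 0, 0, 0], [-0.0347, -0.24, 0, 0, 0, 0], [-0.0427, -0.2933, 0, 0, 0, 0], [-0.0507, -0.3467, 0, 0, 0, 0], [-0.0587, -0.4, 0, 0, 0, 0], [-0.0667, -0.4533, 0, 0, 0, 0], [-0.0747, -0.5067, 0, 0, 0, 0], [-0.0827, -0.56, 0, 0, 0, 0], [-0.088, -0.6, 0, 0, 0, 0], [-0.0907, -0.6267, 0, 0, 0, 0], [-0.092, -0.6333, 0, 0, 0, 0], [-0.092, -0.6333, 0, 0, 0, 0], [-0.092, -0.6333, 0, 0, 0, 0], [-0.092, -0.6333, 0, 0, 0, 0]]]'

```text
time: 11.05
ee_pos: [599.1, -222.6, 300.9]
tool_rot: [[-0.998, 0.065, -0.0], [0.065, 0.998, 0.0], [0.0, 0.0, -1.0]]
force: [-0.1, -0.0, -2.5]
width: 30.5
gripper_force: 25.0
```

```bash
python3 -c "
from h import *
o=readout.get_obs();print(o['force'],T((0,0,-V[2]),o['ee_pos']-[V[0],V[1],0]));d([*T(V,[0,0,0])[0][:2],222],86);cv2.imwrite('pics/s4.png',cv2.resize(camrig.camera('scene')[180:320,160:330,::-1],None,fx=3.5,fy=3.5,interpolation=2))"
```

```text
[-0.14342724 -0.01813059 -2.49442945] [[ -1.36109346   0.73643107 300.88136882]]
[-1.5 -0.5 78.9] [ 0.  -0.   0.3]
```

View pics/s4.png

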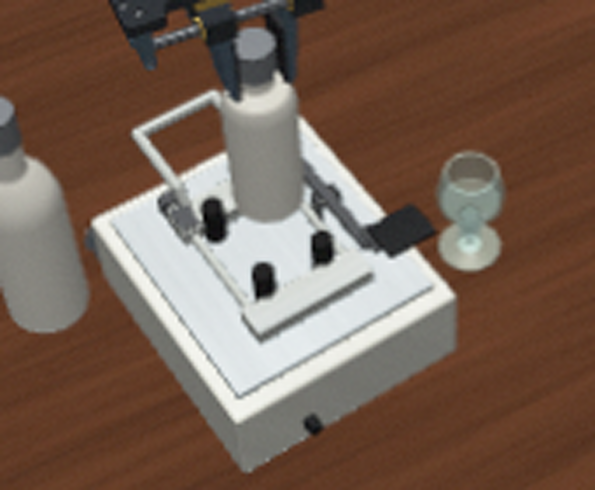

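The bottle hangs upright over the gap between the posts, with its foot near (268,210), and the jaw is still open. Lowering.

To row units: 77 mm / 750 = 0.1027, 76 mm / 750 = 0.1013.

hand_motion --moves '[[[0, 0, 0.04, 0, 0, 0], [0, 0, 0.0733, 0, 0, 0], [0, 0, 0.0907, 0, 0, 0], [0, 0, 0.0987, 0, 0, 0], [0, 0, 0.1013, 0, 0, 0], [0, 0, 0.1027, 0, 0, 0], [0, 0, 0.1027, 0, 0, 0], [0, 0, 0.1027, 0, 0, 0]]]'

```text
time: 11.9
ee_pos: [599.4, -223.9, 224.7]
tool_rot: [[-0.998, 0.066, 0.001], [0.066, 0.998, -0.0], [-0.001, -0.0, -1.0]]
force: [0.6, -0.7, -2.3]
width: 30.4
gripper_force: 25.0
```

hand_motion --moves '[[[0, 0, 0.0013, 0, 0, 0], [0, 0, 0.0027, 0, 0, 0], [0, 0, 0.004, 0, 0, 0], [0, 0, 0.0047, 0, 0, 0], [0, 0, 0.0047, 0, 0, 0]]]'

```text
time: 12.4
ee_pos: [599.0, -223.8, 220.3]
tool_rot: [[-0.998, 0.066, -0.0], [0.066, 0.998, 0.0], [0.0, 0.0, -1.0]]
force: [-0.5, 0.2, -1.5]
width: 30.5
gripper_force: 25.0
```

To row units: 1 mm / 750 = 0.0013, 0.5 mm / 750 = 0.0007.

hand_motion --moves '[[[0, 0, 0.0007, 0, 0, 0], [0, 0, 0.0013, 0, 0, 0], [0, 0, 0.0013, 0, 0, 0]]]'

```text
time: 12.7
ee_pos: [599.4, -223.9, 219.9]
tool_rot: [[-0.998, 0.066, 0.001], [0.066, 0.998, -0.0], [-0.001, -0.0, -1.0]]
force: [-0.2, 0.1, 3.4]
width: 30.5
gripper_force: 25.0
```

The foot has touched (+3.4 N), so I'll release and rise.

hand_motion --moves '[[[0, 0, 0, 0, 0, 0], [0, 0, 0, 0, 0, 0], [0, 0, 0, 0, 0, 0], [0, 0, 0, 0, 0, 0], [0, 0, 0, 0, 0, 0], [0, 0, 0, 0, 0, 0]]]' --aperture 70

```text
time: 13.3
ee_pos: [599.1, -223.8, 219.4]
tool_rot: [[-0.998, 0.066, -0.0], [0.066, 0.998, -0.0], [0.0, -0.0, -1.0]]
force: [0.1, 0.7, -0.4]
width: 70.0
gripper_force: 0.0
```

hand_motion --moves '[[[0, 0, -0.0267, 0, 0, 0], [0, 0, -0.08, 0, 0, 0], [0, 0, -0.1333, 0, 0, 0], [0, 0, -0.1333, 0, 0, 0], [0, 0, -0.1333, 0, 0, 0]]]'

```text
time: 13.8
ee_pos: [599.3, -223.9, 320.2]
tool_rot: [[-0.998, 0.066, 0.002], [0.066, 0.998, -0.001], [-0.002, -0.001, -1.0]]
force: [-0.3, 0.2, -0.6]
width: 70.2
gripper_force: 0.0
```

```bash
python3 -c "
from h import *
p=T(V,[50,82,0])[0];print(p);d([p[0],p[1],320],-22.5);d([p[0],p[1],150],-22.5);print(readout.get_obs()['joints'])
cv2.imwrite('pics/s5.png',cv2.resize(camrig.camera('scene')[180:320,160:330,::-1],None,fx=3.5,fy=3.5,interpolation=2))"
```

```text
[ 641.31425747 -136.2621119     0.        ]
[-36.1  90.2   0.2] [ -0.1   0.1 -71.3]
[-35.8  90.3 170.2] [ -0.1   0.1 -71.3]
[-2.25689654e+01  1.02215177e+01  1.02478965e+02  5.61234421e-04
  6.72058225e+01 -1.08769519e+02]
```

View pics/s5.png

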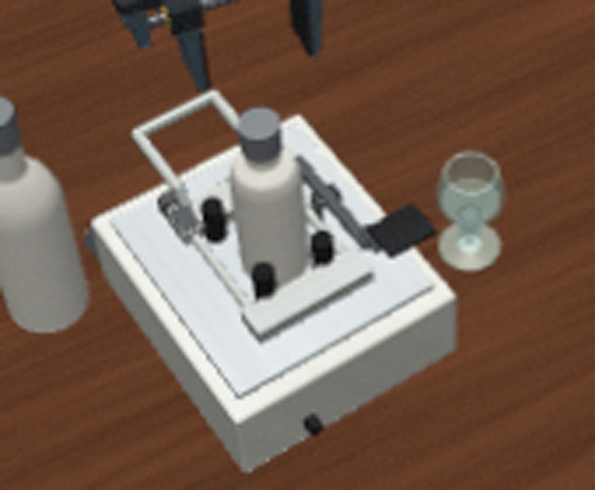

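The bottle stands free between the posts. Closing the fingers and moving over the pad, turned so the camera faces away from the bottle.

To row units: 90 mm / 750 = 0.12, -36 mm / 750 = -0.048, 108 degrees / 120 = 0.9.

hand_motion --moves '[[[-0.048, 0.12, 0, 0, 0, 0.3333], [-0.048, 0.12, 0, 0, 0, 0.3333], [-0.048, 0.12, 0, 0, 0, 0.3333], [-0.048, 0.12, 0, 0, 0, 0.3333], [-0.048, 0.12, 0, 0, 0, 0.3333], [-0.048, 0.12, 0, 0, 0, 0.9], [-0.048, 0.12, 0, 0, 0, 0.9], [-0.048, 0.12, 0, 0, 0, 0.9], [-0.048, 0.12, 0, 0, 0, 0.9], [-0.048, 0.12, 0, 0, 0, 0.9], [-0.048, 0.12, 0, 0, 0, 0.9], [-0.048, 0.12, 0, 0, 0, 0.9], [-0.048, 0.12, 0, 0, 0, 0.9], [-0.048, 0.12, 0, 0, 0, 0.9], [-0.048, 0.12, 0, 0, 0, 0.9], [-0.048, 0.12, 0, 0, 0, 0.9]]]' --aperture 0 --grip_n 20

```text
time: 15.45
ee_pos: [640.7, -136.3, 318.8]
tool_rot: [[0.368, 0.93, -0.001], [0.93, -0.368, 0.0], [-0.0, -0.001, -1.0]]
force: [0.2, -0.7, 0.1]
width: 0.2
gripper_force: 0.0
```

```bash
python3 -c "
from h import *
o=readout.get_obs();d([641.3,-136.3,135],-22.5)
c=cam('wrist',(o['tool_rot'],o['ee_pos']))"
```

```text
[  0.3   0.7 183.8] [-0.1  0.   0.9]
```

To row units: 186 mm / 750 = 0.248, 180 mm / 750 = 0.24.

hand_motion --moves '[[[0, 0, 0.0667, 0, 0, 0], [0, 0, 0.1333, 0, 0, 0], [0, 0, 0.2, 0, 0, 0], [0, 0, 0.24, 0, 0, 0], [0, 0, 0.248, 0, 0, 0], [0, 0, 0.248, 0, 0, 0], [0, 0, 0.248, 0, 0, 0]]]'

```text
time: 16.15
ee_pos: [642.1, -136.6, 135.4]
tool_rot: [[0.371, 0.929, 0.002], [0.929, -0.371, -0.001], [0.0, 0.002, -1.0]]
force: [-0.8, 0.3, 0.4]
width: 0.7
gripper_force: 0.0
```

hand_motion --moves '[[[0, 0, 0.0053, 0, 0, 0], [0, 0, 0.0107, 0, 0, 0], [0, 0, 0.0147, 0, 0, 0], [0, 0, 0.0187, 0, 0, 0], [0, 0, 0.0227, 0, 0, 0], [0, 0, 0.0253, 0, 0, 0], [0, 0, 0.0267, 0, 0, 0], [0, 0, 0.0267, 0, 0, 0]]]'

```text
time: 16.95
ee_pos: [640.9, -136.4, 113.4]
tool_rot: [[0.371, 0.928, -0.0], [0.928, -0.371, 0.0], [-0.0, -0.0, -1.0]]
force: [1.6, 0.1, 2.1]
width: 0.6
gripper_force: 0.8
```

To row units: 2 mm / 750 = 0.0027, 1 mm / 750 = 0.0013.

hand_motion --moves '[[[0, 0, 0.0013, 0, 0, 0], [0, 0, 0.0027, 0, 0, 0], [0, 0, 0.0027, 0, 0, 0], [0, 0, 0.0027, 0, 0, 0], [0, 0, 0.0027, 0, 0, 0]]]'

```text
time: 17.45
ee_pos: [641.2, -136.4, 112.1]
tool_rot: [[0.371, 0.928, 0.0], [0.928, -0.371, -0.0], [0.0, 0.0, -1.0]]
force: [-1.9, 0.8, 9.0]
width: -0.2
gripper_force: 4.5
```

hand_motion --moves '[[[0, 0, -0.0133, 0, 0, 0], [0, 0, -0.04, 0, 0, 0], [0, 0, -0.0933, 0, 0, 0], [0, 0, -0.16, 0, 0, 0], [0, 0, -0.2267, 0, 0, 0], [0, 0, -0.2933, 0, 0, 0], [0, 0, -0.2933, 0, 0, 0], [0, 0, -0.2933, 0, 0, 0], [0, 0, -0.2933, 0, 0, 0], [0, 0, -0.2933, 0, 0, 0]]]'

```text
time: 18.45
ee_pos: [640.2, -136.2, 329.7]
tool_rot: [[0.371, 0.928, -0.003], [0.928, -0.371, 0.001], [-0.0, -0.003, -1.0]]
force: [-0.9, -0.6, 0.1]
width: 0.1
gripper_force: 0.0
```

```bash
python3 -c "
from h import *
a=cv2.resize(camrig.camera('scene')[180:320,160:330,::-1],None,fx=3.5,fy=3.5,interpolation=2)
cv2.imwrite('pics/s6.png',a)
cv2.imwrite('pics/t6.png',camrig.camera('top')[:,:,::-1])"
```

```text
(no output)
```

View pics/s6.png

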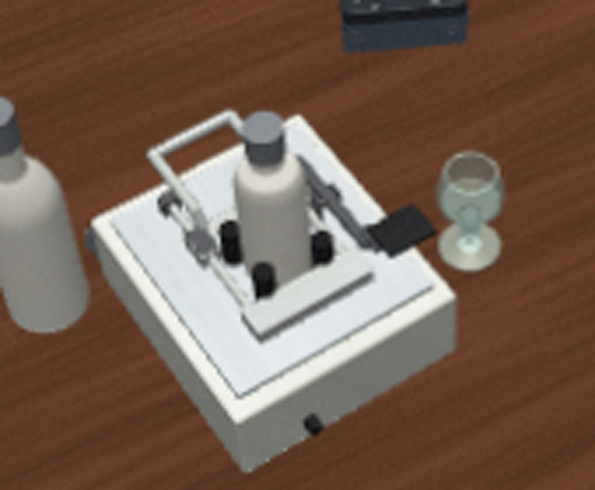

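The jaw has sprung shut, the bottle is upright between the posts, the lever is back up and the glass and stock bottle haven't moved. One quick check of the jaw value before handing in.

```bash
python3 -c "
from h import *
for j in (.0,20,46): print(j,((proj(cam('scene'),T(V,[(-110-j,36,118),(-110-j,-36,118)]))-[160,180])*3.5).round().tolist())
print('cap top at nest',((proj(cam('scene'),T(V,(10,0,253)))-[160,180])*3.5).round())"
```

```text
0.0 [[241.0, 128.0], [163.0, 168.0]]
20 [[228.0, 113.0], [151.0, 152.0]]
46 [[212.0, 93.0], [136.0, 132.0]]
cap top at nest [[267. 132.]]
```

```bash
python3 -c "
from h import *
a=cv2.imread('pics/s5.png');b=cv2.imread('pics/s6.png')
for n,(x0,x1,y0,y1) in dict(cap=(240,282,106,158),shoulder=(228,308,160,200),body=(232,306,175,225)).items():
    r=cv2.matchTemplate(b,a[y0:y1,x0:x1],cv2.TM_CCOEFF_NORMED);_,s,_,l=cv2.minMaxLoc(r);print(n,s,l[0]-x0,l[1]-y0)
c=cam('scene')
for z in (253,193,178): print(z,((proj(c,T(V,[(-1.4,.7,z),(10,0,z)]))-[160,180])*3.5).round(1).tolist())
t=cv2.imread('pics/t6.png');cv2.imwrite('pics/c7.png',np.hstack([cv2.resize(t[120:260,295:455],None,fx=2.5,fy=3.2,interpolation=2),cv2.resize(t[150:285,70:190],None,fx=3,fy=448/135,interpolation=2)]))"
```

```text
cap 0.9637508392333984 4 4
shoulder 0.9371883273124695 4 4
body 0.9273682832717896 4 4
253 [[259.8, 121.6], [267.3, 132.1]]
193 [[266.3, 175.1], [273.6, 185.5]]
178 [[267.8, 187.8], [275.1, 198.2]]
```

View pics/c7.png

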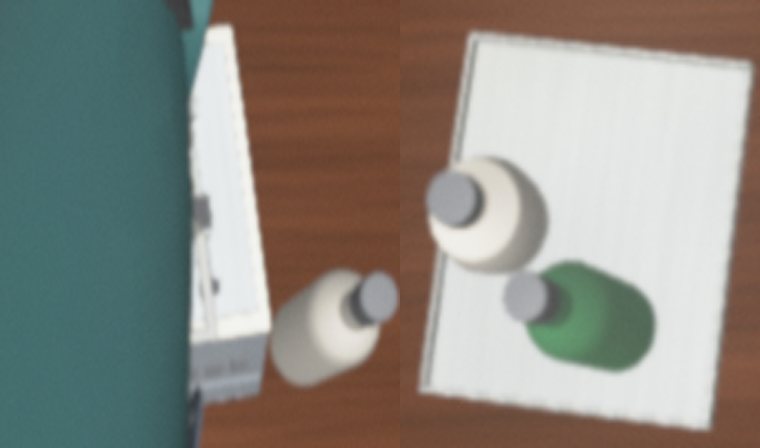

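The cap, shoulder and body all shifted equally, so there is no tilt. The bar matches a jaw value of 0.020, and the bystanders haven't moved.

```bash
python3 -c "
from rig import env, camrig, readout
print(env.finish_job())"
```

```text
the job is handed in; nothing more can be done
None
```

The job is handed in, though no verdict came back: the jaw was latched open, the sample bottle stood in the nest and let go, and the lever pressed, so the jaw now grips the bottle upright at about 0.020; the other bottles and the glass are where they were.

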